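Rock a dry-fitted rail out of its mortise

TASK

The short rail standing in the mortised leg was dry-fitted and its tenon has jammed; the leg only lies loose on the bench, so a straight pull would pick up both. Rock the rail to and fro along the length of the leg, a few degrees (at least four, at most ten) to each side in turn, letting each rock work it a little further out until the tenon is free, while the leg stays lying on the bench and everything else is left alone. Finish still holding the rail in the gripper, upright and still over its mortise, with the tenon just clear of the leg by one to five centimetres; do not put it down.

Things in the scene. Friction and masses are not known exactly. Their poses are not given: they have to be found in the camera images.
- leg: Loose mid-brown hardwood leg blank, 72 x 360 x 72 mm (local x, y, z), 1.5 to 1.9 kg, flat on the bench. Origin: centre of its underside; y along its length, z up. Two mortises in its upper face (local z = 72 mm): one centred at local y = +45 mm, where the rail stands, and an empty one at y = -105 mm.
- rail: Loose pale-wood short rail, about 0.16 kg, standing upright in the leg. Above its shoulder it is 26 mm thick (local x), 74 mm wide (y, along the leg) and 110 mm high; grip it across the 26 mm, in the upper half. Origin: centre of the shoulder face, which rests on the leg's top at the start; z up, axes as the leg's at the start. A pencil line runs round it 94 mm above the shoulder.
- rail_top (a point): Centre of the rail's upper face, 110 mm above the rail's origin.
- tenon_end (a point): Centre of the tenon's lower end face, 26 mm below the rail's origin. The tenon is 14 mm thick (rail x), 58 mm wide (y) and 26 mm long. Leaning the rail along the leg pivots it about one end of the tenon while the other slides up by some 40 mm x the change of angle (rad); leaning it back about that other end raises the first. It stays where it is left.
- mortise (a point): On the leg: centre of the mouth of the mortise that holds the rail, axes as the leg's. The mortise is 15.5 mm wide (x), 64 mm long (y; 3 mm slack at each end) and 29 mm deep. Springy patches of its wall grip the tenon's wide faces 20 mm either side of the middle (y) with dry friction of about 16 N each, 32 N in all, until the tenon is out.
- spare_rail: A second, identical rail lying loose on its wide face on the left of the bench, 136 x 74 x 26 mm; a bystander, leave alone. Origin on the bench under it.
- mallet: Wooden mallet lying on the left, 318 x 120 x 62 mm, loose bystander. Origin: centre of its underside.
- try_square: Try square lying on the right, 100 x 170 x 15 mm, loose bystander. Origin: centre of its underside.
- chisel_12: Bench chisel lying on the left, 27 x 243 x 27 mm, loose bystander. Origin: centre of its underside.
- marking_gauge: Wooden marking gauge lying on the right, 58 x 200 x 66 mm, loose bystander. Origin: centre of its underside.
- glue_bottle: White glue bottle with an orange spout standing behind the leg, 63 mm across, 191 mm high, loose bystander. Origin: centre of its underside.
Things that resemble listed ones, but are neither listed nor needed, are in the scene too. Leave any pink or red look-alike of the rail alone.

How it is judged:
By the outcome, as a careful person would: the job done as asked, in the order asked, and still so for the second after the job is handed in, while the arm keeps its last pose, push and grip.
It also fails if it takes over 67 s, if anything falls off the work surface, if the arm or the gripper's body presses on something with over 40 N, if the wrist force passes 120 N, or if a joint passes its speed limit or range.

ROBOT

A 6-joint arm with a two-finger parallel gripper is mounted at the origin on a cart in front of the work surface, level with it; the furniture and walls round the work are solid. World frame = base frame: x ahead of the robot, y to its left, z up, the work surface at z = 0. Lengths are in mm, angles in rad, forces in N, time in s.
With the tool pointing down it reaches from about 400 to 925 mm from the base axis. Payload 12.5 kg.
Tool frame: the origin (TCP) lies at the very end of the fingers, on their centre line; the grasp point (between the pads) lies 19 mm behind it (manip.tcp_to_grasp is the distance from the TCP to the grasp point, in mm); z points along the fingers, y is the line along which they close (so a half turn about z gives the same grasp; the last joint's range is limited). The gripper opens to 95 mm and grips with 3 to 60 N. Pads are 20 mm wide; open, the fingers measure 119 mm over their backs; the gripper's body (75 mm by 180 mm) begins 59 mm behind the grasp point.
Start: joints at [1.134, 0.491, 1.559, -0, 1.092, -0.106], TCP at [202.984, 591.138, 214.661] pointing down, gripper open.
Joint ranges: [-3.1, 3.1], [-0.84, 2.19], [0.05, 2.79], [-1.13, 4.28], [0.06, 2.93], [-2.69, 2.69]. Speed limits (rad/s): [2.22, 2.22, 2.79, 3.14, 3.14, 3.14].

INTERFACE

Orientations are given as a rotation vector (axis times angle).
In Python, from rig import manip, optics, spotter gives the robot as it stands. The module is installed in compiled form; this text tells all that it offers.
- The arm moves only by the tool jog_arm, never from a script. Its argument "steps" is text: rows parted by semicolons, each of 7 numbers parted by spaces: the shift along the world's x, y, z in units of 40 mm (1.0 is 40 mm), then the turn, a rotation vector about the world's x, y, z in units of 6 degrees (1.0 is 6 degrees), then the finger opening in mm, from 0 to 95.1. A call has exactly 5 rows; each row is the pose to reach, as a shift and turn from the pose commanded when the call began; what a row does not reach only later rows make up. A row lasts 1/10 s, in which the tool goes at most 50 mm and 8.59 degrees, less where a joint would pass 70% of its speed; a pose out of reach is approached as far as the arm can. A call with a gripper value outside its range is refused whole. The fingers move at their own pace and stop on an object; "squeeze" is the grip in N (left out, the last holds). Time passes only in rows, so rows that repeat a pose let the fingers close, or fill a call up. It gives the time, the measured TCP pose, the force, the opening and the grip force at its end, in the units of the state.
- manip.read_state(): the state, without advancing time (a new reading comes with each control period).
- optics.read_camera(name): name is "side" or "top" or "wrist"; returns a dict with "color" (480x640x3 uint8, red, green, blue), "range_z" (480x640 float32, mm along the optical axis (not along the pixel's ray), 0 where there is no reading), "K" (3x3 intrinsics, pixels), "cam_to_world" (4x4, takes a point from camera to world coordinates). Camera axes: x right, y down, z forward; pixel columns grow to the right and rows downward; lengths in mm; the calibration is good to about 2 mm. The wrist camera is an equidistant fisheye: a pixel r from the principal point sees the ray r / f radians off the axis. A picture is of the moment at which its call begins.
- manip.close_job(): hands the job in; it is judged then, once.
Trained networks look in a picture, given as the dict that the camera call returned (one of the last four; its "shot" number tells which), for a name from the list of things; names that differ only in an ending like _2 or _b are one class to them, and where a whole thing is asked for, a point or a joint stands for the part that bears it (a point fixed in the world has none). Each returns a list of dicts, best first, with "conf" (0 to 1); they miss things now and then, are a little off and sometimes report something else, mostly with a low value. They report only what shows in the picture. A call takes as long as a camera call. They do not tell look-alikes from the thing itself.
- spotter.find_in(label, picture): "centre" ([x, y, z] in mm, in world coordinates, good to about 4 mm: the middle of the surface that is visible of it).
The state is a dict: "time_s": time; "q": joint angles; "qvel": joint speeds; "tau": joint torques, N m; "position": TCP position; "eef_rot": TCP orientation; "contact_force": force on the tool from outside, world axes, zero at the start; "moment": the same for the moment, N m; "gripper_width": opening from 0.0 (shut) to 1.0 (fully open); "gripper_force": force on a finger pad.
Only numpy, scipy, OpenCV 4.12 (cv2) and the standard library are available. Lean on these libraries where they do the work, as an engineer would, in place of code of your own. Each camera call takes 0.05 s, during which the arm holds its last target. There are 200 camera calls.

## Working session

There is one attempt and no reset: what is moved stays moved. The work goes in short steps, Python scripts to look and compute and a tool call to move; the robot and the scene stay as the last step left them, time stands still between calls to the robot, and variables do not carry over. Pictures are saved under pics/ and viewed, at most 10 in all, crops included, and the job is handed in when it is done.

Besides the shell and the picture viewer there is one more tool, called after "Call:" in YAML: its name, and indented under it one key for each argument. jog_arm: Moves the arm, as the interface text tells. Its arguments: {"type":"object","properties":{"steps":{"type":"string"},"squeeze":{"type":"number"}},"required":["steps"]}

```bash
mkdir -p pics
cat > h.py <<'E'
from rig import manip, optics, spotter
import numpy as np, cv2
from scipy.spatial.transform import Rotation as R
def cloud(p):
    z=p["range_z"]; v,u=np.indices(z.shape); K=p["K"]
    c=np.stack([(u-K[0,2])/K[0,0]*z,(v-K[1,2])/K[1,1]*z,z],-1)
    T=np.array(p["cam_to_world"]); w=c@T[:3,:3].T+T[:3,3]; w[z<=0]=np.nan
    return w
def pix(p,X):
    T=np.linalg.inv(np.array(p["cam_to_world"])); c=T[:3,:3]@np.array(X)+T[:3,3]; q=p["K"]@c
    return (q[:2]/q[2]).round(0)
def st():
    s=manip.read_state(); print(s["time_s"],np.round(s["position"],1),np.round(s["eef_rot"],3),np.round(s["contact_force"],1),np.round(s["moment"],2),s["gripper_width"],s["gripper_force"])
E
python3 - <<'E'
from h import *
ims=[]
for n in("top","side"):
    p=optics.read_camera(n); ims.append(p["color"]); np.savez(n,color=p["color"],range_z=p["range_z"],K=p["K"],cam_to_world=p["cam_to_world"])
    cv2.imwrite(f"pics/{n}0.png",p["color"][...,::-1])
    for l in("rail","leg","rail_top","mortise"):
        for d in spotter.find_in(l,p)[:4]: print(n,l,round(d["conf"],2),np.round(d["centre"]),pix(p,d["centre"]))
st()
E
```

```text
top rail 0.77 [388. -71. 137.] [357. 291.]
top rail 0.73 [ 628. -176.  134.] [389. 217.]
top rail 0.71 [508. -62. 179.] [355. 252.]
top rail 0.57 [480. 147. 135.] [289. 261.]
top leg 0.96 [ 504. -136.   72.] [374. 256.]
top rail_top 0.88 [ 627. -180.  134.] [390. 217.]
top rail_top 0.62 [388. -71. 134.] [357. 291.]
top rail_top 0.53 [507. -67. 181.] [357. 252.]
top mortise 0.67 [ 502. -132.   72.] [373. 257.]
side rail 0.94 [392. -66.  87.] [377. 244.]
side rail 0.73 [506. -40. 149.] [339. 228.]
side rail 0.73 [479. 164.  90.] [335. 289.]
side rail 0.72 [ 634. -168.   85.] [307. 217.]
side leg 0.61 [495. -66.  72.] [344. 244.]
side rail_top 0.85 [512. -39. 150.] [337. 228.]
side rail_top 0.75 [387. -66.  81.] [378. 246.]
side rail_top 0.65 [ 634. -174.   84.] [307. 216.]
side rail_top 0.62 [481. 164.  94.] [334. 288.]
side mortise 0.72 [495. -66.  72.] [344. 244.]
0.5 [203.  591.1 214.7] [0.517 3.099 0.   ] [0.3 0.7 0.7] [0.02 0.05 0.02] 1.0029298302167098 0.0
```

View pics/top0.png

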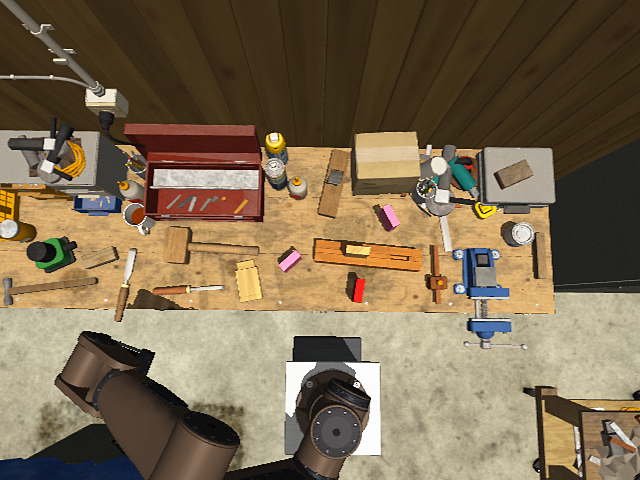

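View pics/side0.png

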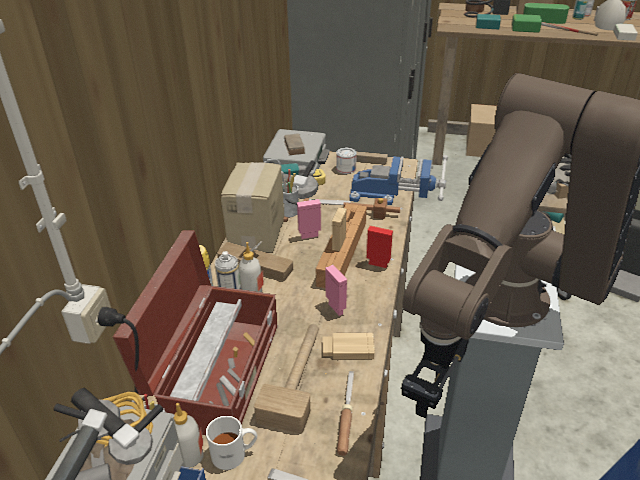

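The top view shows four rail-like blocks: pale wood at (357,251) standing in the leg, pink at (290,260) and (389,217), and red at (358,290). A pale spare rail lies flat at (248,281). The one at (357,251) fits, because it is pale and stands in the leg, with the empty mortise to its right at about (400,258). I'll confirm it in a crop and measure its pose.

Run:
```python
from h import *
for n in("top","side"):
    p=dict(np.load(n+".npz")); w=cloud(p); 
    for nm,zl,zh,b in(("leg",66,78,(420,590,-340,80)),("rail",165,195,(470,545,-130,0)),("railall",95,195,(470,545,-130,0))):
        m=(w[...,2]>zl)&(w[...,2]<zh)&(w[...,0]>b[0])&(w[...,0]<b[1])&(w[...,1]>b[2])&(w[...,1]<b[3])
        q=w[m]; 
        if len(q)<5: print(n,nm,len(q)); continue
        r=cv2.minAreaRect(q[:,:2].astype(np.float32)); print(n,nm,len(q),np.round(r[0],1),np.round(r[1],1),round(r[2],1),"z",np.round(np.percentile(q[:,2],[5,50,95]),1))
        bx=cv2.boxPoints(r).round(0); print(bx.tolist())
t=np.load("top.npz")["color"][225:305,300:440]; s=np.load("side.npz")["color"][190:290,300:400]
a=cv2.resize(t,None,fx=4,fy=4,interpolation=2); b=cv2.resize(s,(320,320),interpolation=2); b=b[:320]
cv2.imwrite("pics/crop.png",cv2.resize(np.hstack([a,b]),(792,288))[...,::-1])
```

```text
top leg 1785 [ 510.4 -113.6] [359.8  72.8] 85.3 z [67.4 72.1 76.7]
[[459.0, -290.0], [532.0, -296.0], [562.0, 63.0], [489.0, 69.0]]
top rail 214 [513.7 -68.5] [73.6 26.7] 85.5 z [173.1 181.9 186.1]
[[497.0, -104.0], [524.0, -106.0], [530.0, -33.0], [503.0, -31.0]]
top railall 277 [513.7 -68.4] [73.9 26.7] 85.5 z [107.1 180.5 185.9]
[[497.0, -104.0], [524.0, -106.0], [530.0, -33.0], [503.0, -31.0]]
side leg 1016 [ 481.5 -110.6] [370.4 127.4] 85.0 z [67.  70.9 75.6]
[[402.0, -289.0], [529.0, -301.0], [561.0, 68.0], [434.0, 79.0]]
side rail 177 [512.3 -67.2] [82.1 27.2] 86.2 z [167.8 178.9 183.7]
[[496.0, -107.0], [523.0, -109.0], [529.0, -27.0], [501.0, -25.0]]
side railall 435 [511.8 -66.4] [83.8 28.4] 84.5 z [100.1 153.8 182.2]
[[494.0, -107.0], [522.0, -109.0], [530.0, -26.0], [502.0, -23.0]]
```

View pics/crop.png

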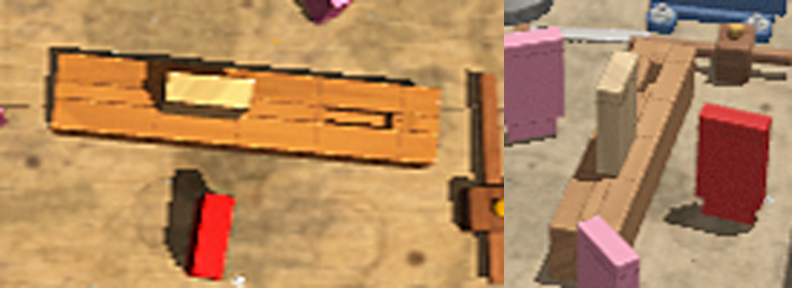

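The crop confirms it: the pale rail is seated in the leg, with its top at about (210,90) in the left panel. The empty mortise is at (360,118), and the red and pink look-alikes stand clear on the bench. The leg's y axis is at 85.3° and the mortise is at about (514,-69). Moving to hover above it.

Call:
jog_arm:
  steps: "0.39 -0.82 0.23 0 0 -0.63 95; 0.78 -1.65 0.45 0 0 -1.26 95; 1.17 -2.47 0.68 0 0 -1.9 95; 1.56 -3.3 0.9 0 0 -2.53 95; 1.94 -4.12 1.13 0 0 -3.16 95"

```text
time_s: 1.0
position: [281.0, 425.0, 260.3]
eef_rot: [1.024, 2.97, 0.0]
contact_force: [0.3, 0.7, -0.3]
gripper_width: 0.999
gripper_force: 0.0
```

Call:
jog_arm:
  steps: "0.39 -0.82 0 0 0 -0.63 95; 0.78 -1.65 0 0 0 -1.26 95; 1.17 -2.47 0 0 0 -1.9 95; 1.56 -3.3 0 0 0 -2.53 95; 1.94 -4.12 0 0 0 -3.16 95"

```text
time_s: 1.5
position: [358.6, 260.2, 260.1]
eef_rot: [1.499, 2.76, 0.001]
contact_force: [0.3, 0.0, -0.4]
gripper_width: 1.0
gripper_force: 0.0
```

Call:
jog_arm:
  steps: "0.39 -0.82 0 0 0 -0.63 95; 0.78 -1.65 0 0 0 -1.26 95; 1.17 -2.47 0 0 0 -1.9 95; 1.56 -3.3 0 0 0 -2.53 95; 1.94 -4.12 0 0 0 -3.16 95"

```text
time_s: 2.0
position: [436.2, 95.2, 260.1]
eef_rot: [1.934, 2.475, 0.001]
contact_force: [0.9, 0.4, 0.5]
gripper_width: 0.997
gripper_force: 0.0
```

Call:
jog_arm:
  steps: "0.39 -0.82 0 0 0 -0.63 95; 0.78 -1.65 0 0 0 -1.26 95; 1.17 -2.47 0 0 0 -1.9 95; 1.56 -3.3 0 0 0 -2.53 95; 1.94 -4.12 0 0 0 -3.16 95"

```text
time_s: 2.5
position: [513.9, -69.6, 260.0]
eef_rot: [2.315, 2.123, 0.0]
contact_force: [0.3, 0.2, -0.4]
gripper_width: 1.0
gripper_force: 0.0
```

Run:
```python
from h import *
p=optics.read_camera("wrist"); cv2.imwrite("pics/w1.png",p["color"][...,::-1]); print(p["K"].round(1).tolist())
for l in("rail_top","rail"):
    for d in spotter.find_in(l,p)[:2]: print(l,round(d["conf"],2),np.round(d["centre"],1))
st(); r=R.from_rotvec(manip.read_state()["eef_rot"]).as_matrix(); print(r.round(4).tolist(), np.round(manip.read_state()["q"],3))
```

```text
[[371.6, 0.0, 315.9], [0.0, 371.6, 247.9], [0.0, 0.0, 1.0]]
rail_top 0.82 [ 650.4 -160.2   82.7]
rail_top 0.78 [518.  -64.  185.3]
rail 0.87 [494.3 122.3 105.8]
rail 0.86 [397.8 -69.5 131.4]
2.65 [513.8 -69.6 259.5] [-2.315 -2.123  0.   ] [0.1 0.3 0.8] [-0.05  0.05  0.06] 0.9988204625664384 0.0
[[0.0862, 0.9963, -0.0003], [0.9963, -0.0862, 0.0001], [0.0, -0.0003, -1.0]] [-0.262  0.292  1.756 -0.     1.093 -0.176]
```

View pics/w1.png

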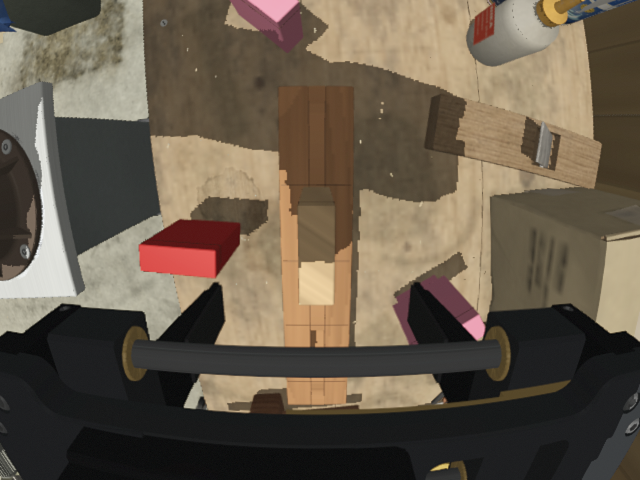

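The wrist view shows the rail top at about (316,283), midway between the fingers at columns 222 and 412. The leg runs straight along the image, so yaw is right. Descending and gripping.

Call:
jog_arm:
  steps: "0 0.02 -0.3 0 0 0 95; 0 0.02 -0.65 0 0 0 95; 0 0.02 -1 0 0 0 95; 0 0.02 -1.3 0 0 0 95; 0 0.02 -1.6 0 0 0 95"

```text
time_s: 3.15
position: [513.0, -66.4, 194.9]
eef_rot: [-2.311, -2.128, 0.0]
contact_force: [-0.6, 0.1, 0.3]
gripper_width: 0.999
gripper_force: 0.0
```

Call:
jog_arm:
  steps: "0 0 -0.35 0 0 0 95; 0 0 -0.7 0 0 0 95; 0 0 -1.05 0 0 0 95; 0 0 -1.35 0 0 0 95; 0 0 -1.52 0 0 0 95"

```text
time_s: 3.65
position: [513.0, -66.9, 133.9]
eef_rot: [-2.311, -2.127, 0.001]
contact_force: [-0.5, 0.2, 0.6]
gripper_width: 0.997
gripper_force: 0.0
```

Call:
jog_arm:
  steps: "0 0 0 0 0 0 60; 0 0 0 0 0 0 45; 0 0 0 0 0 0 35; 0 0 0 0 0 0 30; 0 0 0 0 0 0 25"
  squeeze: 15

```text
time_s: 4.15
position: [513.5, -67.3, 135.4]
eef_rot: [2.312, 2.126, 0.001]
contact_force: [-0.3, 0.2, -1.0]
gripper_width: 0.636
gripper_force: 0.0
```

Call:
jog_arm:
  steps: "0 0 0 0 0 0 22; 0 0 0 0 0 0 20; 0 0 0 0 0 0 15; 0 0 0 0 0 0 10; 0 0 0 0 0 0 10"
  squeeze: 55

```text
time_s: 4.65
position: [513.8, -67.3, 135.1]
eef_rot: [2.312, 2.126, 0.001]
contact_force: [2.1, 0.4, -2.8]
gripper_width: 0.271
gripper_force: 55.0
```

Run:
```python
from h import *
p=optics.read_camera("side"); cv2.imwrite("pics/s1.png",cv2.resize(p["color"][170:300,270:440],(785,600),interpolation=2)[...,::-1])
st()
```

```text
4.7 [513.7 -67.3 135.1] [2.312e+00 2.126e+00 1.000e-03] [ 3.7 -0.7 -1.5] [ 0.02 -0.41  0.14] 0.2737414212886703 55.00045895576477
```

View pics/s1.png

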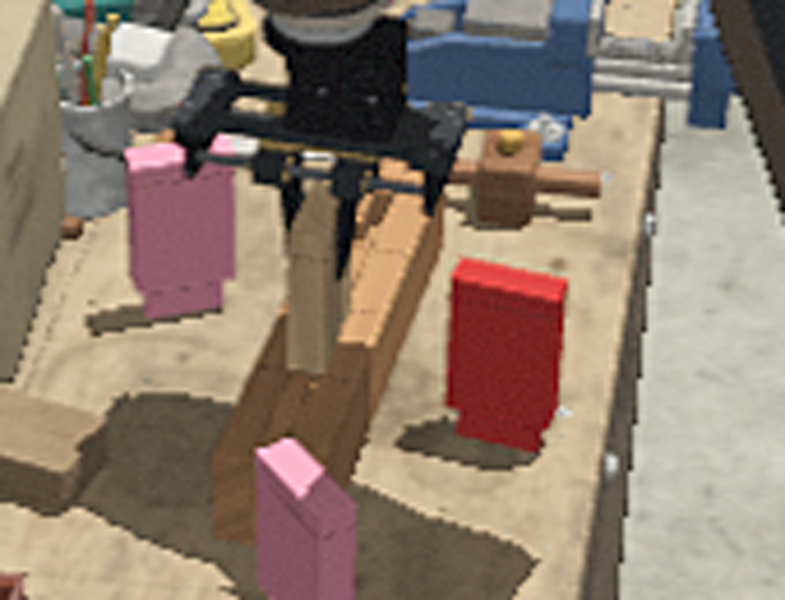

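The rail sits squarely between the pads at 55 N and the leg hasn't moved (rail at about (315,280) in the crop). Next I work out the rocking arcs.

```bash
cat > plan.py <<'E'
import numpy as np
yl=np.array([.0862,.9963]); a=63.; 
def pose(t,h):   # tilt deg (+ = lean to +leg y), rise of the rail's mid-tenon point; returns (s along leg, z)
    m=13+h/2; t=np.radians(t); return np.array([(a+m)*np.sin(t), (a)*np.cos(t)+h-0*m])
def rows(t0,h0,t1,h1,n=2):
    # n calls of 5 rows each
    p0=pose(t0,h0);tp=t0
    for c in range(n):
        o=[]
        for k in range(1,6):
            f=(c*5+k)/(5*n); f=(1-np.cos(np.pi*f))/2; t=t0+f*(t1-t0); h=h0+f*(h1-h0); d=pose(t,h)-p0
            w=-(t-tp)/6; o.append("%.2f %.2f %.2f %.2f %.2f 0 10"%(d[0]*yl[0]/40,d[0]*yl[1]/40,d[1]/40,w*.9963,-w*.0862))
        print("; ".join(o)); p0=pose(t,h); tp=t
E
python3 -c "
from plan import *
rows(0,0,7,4.3)"
```

```text
0.00 0.01 0.00 -0.03 0.00 0 10; 0.00 0.02 0.01 -0.11 0.01 0 10; 0.00 0.05 0.02 -0.24 0.02 0 10; 0.01 0.08 0.04 -0.40 0.03 0 10; 0.01 0.12 0.05 -0.58 0.05 0 10
0.00 0.04 0.01 -0.18 0.02 0 10; 0.01 0.07 0.03 -0.34 0.03 0 10; 0.01 0.10 0.04 -0.47 0.04 0 10; 0.01 0.11 0.04 -0.55 0.05 0 10; 0.01 0.12 0.04 -0.58 0.05 0 10
```

Call:
jog_arm:
  steps: "0.00 0.01 0.00 -0.03 0.00 0 10; 0.00 0.02 0.01 -0.11 0.01 0 10; 0.00 0.05 0.02 -0.24 0.02 0 10; 0.01 0.08 0.04 -0.40 0.03 0 10; 0.01 0.12 0.05 -0.58 0.05 0 10"
  squeeze: 60

```text
time_s: 5.2
position: [513.7, -62.8, 136.7]
eef_rot: [2.281, 2.097, -0.072]
contact_force: [1.6, -7.9, -5.0]
gripper_width: 0.271
gripper_force: 60.0
```

Call:
jog_arm:
  steps: "0.00 0.04 0.01 -0.18 0.02 0 10; 0.01 0.07 0.03 -0.34 0.03 0 10; 0.01 0.10 0.04 -0.47 0.04 0 10; 0.01 0.11 0.04 -0.55 0.05 0 10; 0.01 0.12 0.04 -0.58 0.05 0 10"

```text
time_s: 5.7
position: [513.8, -57.8, 138.4]
eef_rot: [2.249, 2.069, -0.14]
contact_force: [-0.2, -6.4, -4.5]
gripper_width: 0.271
gripper_force: 60.0
```

```bash
cat >> h.py <<'E'
def look(name):
    p=optics.read_camera("side"); cv2.imwrite(name,cv2.resize(p["color"][190:290,290:410],(720,600),interpolation=2)[...,::-1]); report(p)
def report(p):
    st(); s=manip.read_state(); z=R.from_rotvec(s["eef_rot"]).as_matrix()[:,2]; print("tool lean deg along leg",np.degrees(np.arcsin(-(z[0]*.0862+z[1]*.9963))).round(2))
    # rail's wide near (-x_leg) face: sample pixels, work in leg frame
    w=cloud(p); O=np.array([513.9,-68.7]); d=w[...,:2]-O; X=d@np.array([.9963,-.0862]); Y=d@np.array([.0862,.9963]); Z=w[...,2]
    c=p["color"].astype(int); 
    m=(abs(X)<20)&(abs(Y)<75)&(Z>82)&(Z<135)&(c.min(-1)>45)
    for lo in(82,95,108,121):
        k=m&(Z>=lo)&(Z<lo+13)
        if k.sum()>5: print(" Z",lo,k.sum(),"Y range",np.percentile(Y[k],[3,50,97]).round(1))
    l=(Z>62)&(Z<82)&(abs(X)<32)&(abs(Y+45)<185); q=np.c_[X[l],Y[l],np.ones(l.sum())]; f=np.linalg.lstsq(q,Z[l],rcond=None)[0]; print(" leg top plane",f.round(4),"n",l.sum())
E
python3 - <<'E'
from h import *
look("pics/s2.png")
E
```

```text
5.75 [513.8 -57.8 138.4] [ 2.249  2.069 -0.14 ] [-0.5 -5.4 -5.5] [-0.33 -0.24 -0.04] 0.26768165631183993 59.996379017829895
tool lean deg along leg 7.05
 Z 82 42 Y range [-27.9  31.   44.5]
 Z 95 48 Y range [-23.5  38.9  47.2]
 Z 108 45 Y range [-26.3  36.8  46.4]
 Z 121 36 Y range [-25.7  40.6  48. ]
 leg top plane [-1.69000e-02  2.10000e-03  7.05342e+01] n 771
```

View pics/s2.png

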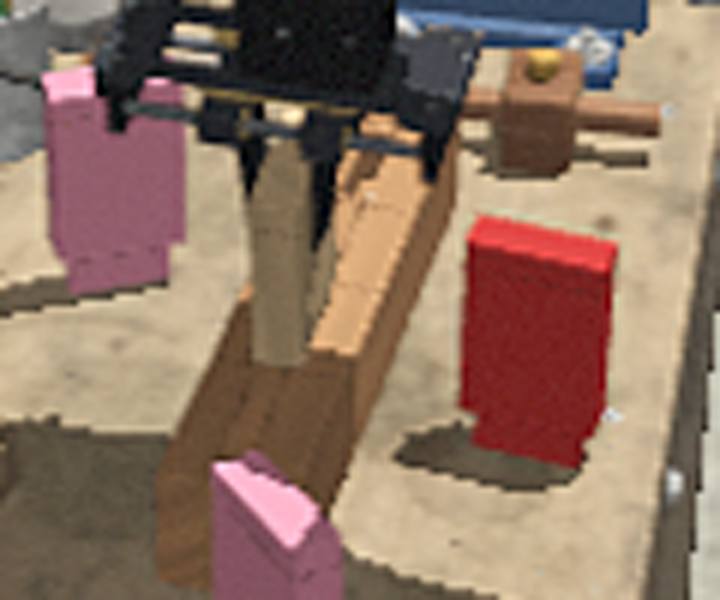

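The rail is at (280,260) in the crop, leaning about 7° along the leg and following the gripper. The leg is flat and the forces are small. Next is the swing to the other side.

```bash
python3 -c "
from plan import *
rows(7,4.3,-7,9);print();rows(-7,9,7,13.7);print();rows(7,13.7,-7,18.4);print();rows(-7,18.4,7,23.1)"
```

```text
-0.00 -0.01 0.00 0.06 -0.00 0 10; -0.00 -0.04 0.02 0.22 -0.02 0 10; -0.01 -0.10 0.03 0.48 -0.04 0 10; -0.01 -0.16 0.05 0.80 -0.07 0 10; -0.02 -0.24 0.07 1.16 -0.10 0 10
-0.01 -0.07 0.02 0.36 -0.03 0 10; -0.01 -0.14 0.03 0.68 -0.06 0 10; -0.02 -0.20 0.04 0.94 -0.08 0 10; -0.02 -0.23 0.05 1.11 -0.10 0 10; -0.02 -0.24 0.05 1.16 -0.10 0 10

0.00 0.01 0.00 -0.06 0.00 0 10; 0.00 0.05 0.02 -0.22 0.02 0 10; 0.01 0.10 0.03 -0.48 0.04 0 10; 0.01 0.17 0.05 -0.80 0.07 0 10; 0.02 0.24 0.07 -1.16 0.10 0 10
0.01 0.08 0.02 -0.36 0.03 0 10; 0.01 0.15 0.03 -0.68 0.06 0 10; 0.02 0.20 0.04 -0.94 0.08 0 10; 0.02 0.24 0.05 -1.11 0.10 0 10; 0.02 0.25 0.05 -1.16 0.10 0 10

-0.00 -0.01 0.00 0.06 -0.00 0 10; -0.00 -0.05 0.02 0.22 -0.02 0 10; -0.01 -0.10 0.03 0.48 -0.04 0 10; -0.01 -0.17 0.05 0.80 -0.07 0 10; -0.02 -0.25 0.07 1.16 -0.10 0 10
-0.01 -0.08 0.02 0.36 -0.03 0 10; -0.01 -0.15 0.03 0.68 -0.06 0 10; -0.02 -0.21 0.04 0.94 -0.08 0 10; -0.02 -0.25 0.05 1.11 -0.10 0 10; -0.02 -0.26 0.05 1.16 -0.10 0 10

0.00 0.01 0.00 -0.06 0.00 0 10; 0.00 0.05 0.02 -0.22 0.02 0 10; 0.01 0.11 0.03 -0.48 0.04 0 10; 0.02 0.18 0.05 -0.80 0.07 0 10; 0.02 0.26 0.07 -1.16 0.10 0 10
0.01 0.08 0.02 -0.36 0.03 0 10; 0.01 0.16 0.03 -0.68 0.06 0 10; 0.02 0.21 0.04 -0.94 0.08 0 10; 0.02 0.25 0.05 -1.11 0.10 0 10; 0.02 0.27 0.05 -1.16 0.10 0 10
```

Call:
jog_arm:
  steps: "0 -0.01 0.00 0.06 0 0 10; 0 -0.04 0.02 0.22 -0.02 0 10; -0.01 -0.10 0.03 0.48 -0.04 0 10; -0.01 -0.16 0.05 0.80 -0.07 0 10; -0.02 -0.24 0.07 1.16 -0.10 0 10"

```text
time_s: 6.25
position: [512.7, -66.9, 140.8]
eef_rot: [-2.31, -2.125, -0.001]
contact_force: [1.6, 1.3, -13.8]
gripper_width: 0.272
gripper_force: 60.0
```

Call:
jog_arm:
  steps: "-0.01 -0.07 0.02 0.36 -0.03 0 10; -0.01 -0.14 0.03 0.68 -0.06 0 10; -0.02 -0.20 0.04 0.94 -0.08 0 10; -0.02 -0.23 0.05 1.11 -0.10 0 10; -0.02 -0.24 0.05 1.16 -0.10 0 10"

```text
time_s: 6.75
position: [512.0, -76.9, 142.9]
eef_rot: [-2.249, -2.067, -0.137]
contact_force: [1.1, 1.4, -12.6]
gripper_width: 0.267
gripper_force: 60.0
```

Run:
```python
from h import *
look("pics/s3.png")
```

```text
6.8 [512.1 -76.9 143. ] [-2.249 -2.067 -0.137] [ -0.    0.  -14.9] [-0.61  0.05  0.04] 0.2713458050310216 59.99480903148651
tool lean deg along leg -7.04
 Z 82 40 Y range [-47.   27.8  37.7]
 Z 95 55 Y range [-33.4  27.9  36.8]
 Z 108 49 Y range [-39.4  24.5  35.3]
 Z 121 47 Y range [-15.2  25.1  34.6]
 leg top plane [-1.24000e-02  5.00000e-03  7.09969e+01] n 886
```

View pics/s3.png

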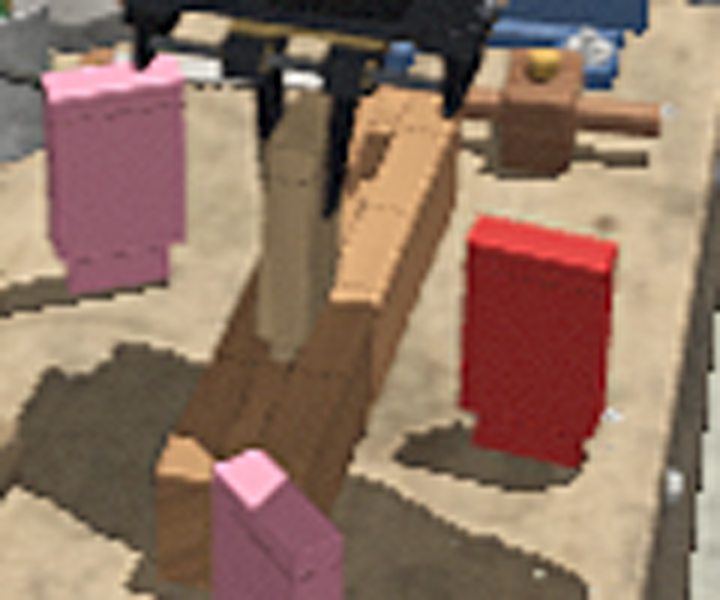

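The swing to -7° worked: the rail is at (295,230), leaning away, and the leg is still flat. The upward pull of about 13 N is a little high, so I'll take less rise per rock.

```bash
python3 -c "
from plan import *
rows(-7,9,7,12.6);print();rows(7,12.6,-7,16.6)"
```

```text
0.00 0.01 0.00 -0.06 0.00 0 10; 0.00 0.05 0.01 -0.22 0.02 0 10; 0.01 0.10 0.03 -0.48 0.04 0 10; 0.01 0.17 0.04 -0.80 0.07 0 10; 0.02 0.24 0.06 -1.16 0.10 0 10
0.01 0.08 0.01 -0.36 0.03 0 10; 0.01 0.15 0.02 -0.68 0.06 0 10; 0.02 0.20 0.03 -0.94 0.08 0 10; 0.02 0.24 0.03 -1.11 0.10 0 10; 0.02 0.25 0.03 -1.16 0.10 0 10

-0.00 -0.01 0.00 0.06 -0.00 0 10; -0.00 -0.05 0.01 0.22 -0.02 0 10; -0.01 -0.10 0.03 0.48 -0.04 0 10; -0.01 -0.17 0.05 0.80 -0.07 0 10; -0.02 -0.25 0.06 1.16 -0.10 0 10
-0.01 -0.08 0.01 0.36 -0.03 0 10; -0.01 -0.15 0.03 0.68 -0.06 0 10; -0.02 -0.21 0.03 0.94 -0.08 0 10; -0.02 -0.24 0.04 1.11 -0.10 0 10; -0.02 -0.26 0.04 1.16 -0.10 0 10
```

Call:
jog_arm:
  steps: "0 0.01 -0.01 -0.06 0 0 10; 0 0.05 0 -0.22 0.02 0 10; 0.01 0.10 0.02 -0.48 0.04 0 10; 0.01 0.17 0.04 -0.80 0.07 0 10; 0.02 0.24 0.06 -1.16 0.10 0 10"

```text
time_s: 7.3
position: [512.9, -66.7, 145.6]
eef_rot: [2.312, 2.126, -0.003]
contact_force: [-0.5, -0.2, -18.2]
gripper_width: 0.269
gripper_force: 60.0
```

Call:
jog_arm:
  steps: "0.01 0.08 0.01 -0.36 0.03 0 10; 0.01 0.15 0.02 -0.68 0.06 0 10; 0.02 0.20 0.03 -0.94 0.08 0 10; 0.02 0.24 0.03 -1.11 0.10 0 10; 0.02 0.25 0.03 -1.16 0.10 0 10"

```text
time_s: 7.8
position: [513.9, -56.4, 146.9]
eef_rot: [2.249, 2.069, -0.139]
contact_force: [-0.9, 1.1, -15.7]
gripper_width: 0.27
gripper_force: 60.0
```

Run:
```python
from h import *
look("pics/s4.png")
```

```text
7.85 [513.9 -56.5 146.9] [ 2.25   2.069 -0.138] [ -0.4   1.2 -16.4] [ 1.12  0.18 -0.11] 0.26913203083629583 59.99561369419098
tool lean deg along leg 6.98
 Z 82 34 Y range [-14.7  36.5  45. ]
 Z 95 45 Y range [-24.2  36.5  47.4]
 Z 108 46 Y range [-21.1  40.   48.8]
 Z 121 52 Y range [-27.5  42.6  49.4]
 leg top plane [-2.17000e-02  3.40000e-03  7.03925e+01] n 807
```

```bash
cat > leg.py <<'E'
from h import *
def leg(p,t):
    w=cloud(p); O=np.array([513.9,-68.7]); d=w[...,:2]-O; X=d@np.array([.9963,-.0862]); Y=d@np.array([.0862,.9963]); Z=w[...,2]
    l=(Z>55)&(Z<90)&(abs(X)<30)
    print(t,[(int(np.median(Y[k])),round(float(np.median(Z[k])),1),int(k.sum())) for k in [l&(Y>-215)&(Y<-160),l&(Y>45)&(Y<85),l&(Y>85)&(Y<133)] if k.sum()>0])
E
python3 - <<'E'
from leg import *
for n in("top","side"): leg(dict(np.load(n+".npz")),n+" start")
for n in("top","side"): leg(optics.read_camera(n),n+" now")
st()
E
```

```text
top start [(-189, 72.1, 267), (65, 72.0, 210), (108, 71.7, 252)]
side start [(-188, 69.9, 164), (65, 70.7, 168), (104, 70.3, 153)]
top now [(-189, 72.5, 272), (126, 71.7, 72)]
side now [(-180, 69.0, 59), (64, 70.3, 164), (102, 70.6, 150)]
7.95 [514.1 -56.9 147. ] [ 2.25   2.069 -0.137] [ -0.8   1.3 -15.7] [ 1.07  0.11 -0.16] 0.26972242349595926 59.99651312828064
```

View pics/s4.png

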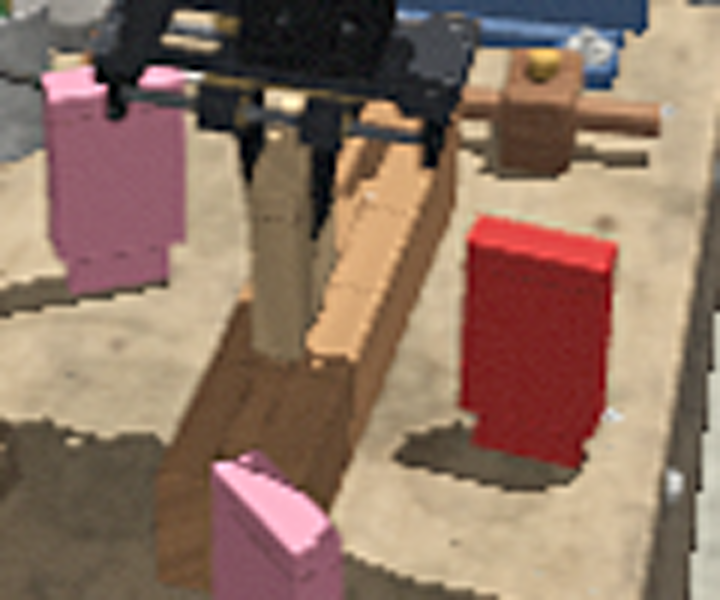

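The crop shows the rail at (283,250), leaning toward +y and riding higher than before. The leg end heights are unchanged within 0.5 mm. I'll reduce the pull further with a small dip as each swing starts.

Call:
jog_arm:
  steps: "0 -0.01 -0.03 0.06 0 0 10; 0 -0.05 -0.02 0.22 -0.02 0 10; -0.01 -0.10 0 0.48 -0.04 0 10; -0.01 -0.17 0.02 0.80 -0.07 0 10; -0.02 -0.25 0.03 1.16 -0.10 0 10"

```text
time_s: 8.45
position: [513.4, -67.5, 148.8]
eef_rot: [-2.312, -2.126, -0.002]
contact_force: [-2.1, 3.3, -10.5]
gripper_width: 0.27
gripper_force: 60.0
```

Call:
jog_arm:
  steps: "-0.01 -0.08 0.01 0.36 -0.03 0 10; -0.01 -0.15 0.03 0.68 -0.06 0 10; -0.02 -0.21 0.03 0.94 -0.08 0 10; -0.02 -0.24 0.04 1.11 -0.10 0 10; -0.02 -0.26 0.04 1.16 -0.10 0 10"

```text
time_s: 8.95
position: [512.6, -78.2, 150.0]
eef_rot: [-2.25, -2.068, -0.138]
contact_force: [-0.4, 4.1, -9.7]
gripper_width: 0.269
gripper_force: 60.0
```

```bash
cat >> leg.py <<'E'
def face(p):
    w=cloud(p); O=np.array([513.9,-68.7]); d=w[...,:2]-O; X=d@np.array([.9963,-.0862]); Y=d@np.array([.0862,.9963]); Z=w[...,2]
    k=(abs(X)<9)&(Y>5)&(Y<60)&(Z>60)&(Z<190); v,u=np.nonzero(k); uc=int(np.median(u))
    for r in range(v.min(),v.max()+8): print(r,uc,np.round([X[r,uc],Y[r,uc],Z[r,uc]]).tolist(),p["color"][r,uc].tolist())
E
python3 - <<'E'
from leg import *
p=optics.read_camera("side"); leg(p,"side"); report(p); face(p)
cv2.imwrite("pics/s5.png",cv2.resize(p["color"][190:290,290:410],(720,600),interpolation=2)[...,::-1])
leg(optics.read_camera("top"),"top")
E
```

```text
side [(-188, 70.6, 129), (65, 70.5, 156), (104, 70.5, 162)]
9.0 [512.6 -78.2 150.1] [-2.25  -2.068 -0.138] [ 0.1  1.  -9.8] [-0.39  0.57 -0.08] 0.26814242162916696 59.99949932098389
tool lean deg along leg -6.99
 Z 82 21 Y range [-29.6  24.9  31.8]
 Z 95 49 Y range [-35.6  26.6  35.2]
 Z 108 55 Y range [-42.5  24.2  35.3]
 Z 121 46 Y range [-36.   25.   33.5]
 leg top plane [-9.50000e-03  1.30000e-03  7.05268e+01] n 922
215 335 [3.0, 24.0, 193.0] [126, 107, 81]
216 335 [2.0, 26.0, 191.0] [125, 107, 80]
217 335 [6.0, 14.0, 179.0] [101, 82, 63]
218 335 [5.0, 16.0, 176.0] [120, 103, 78]
219 335 [4.0, 18.0, 174.0] [123, 104, 78]
220 335 [4.0, 18.0, 171.0] [125, 106, 79]
221 335 [1.0, 28.0, 175.0] [122, 104, 76]
222 335 [2.0, 26.0, 170.0] [123, 104, 78]
223 335 [4.0, 18.0, 160.0] [125, 106, 79]
224 335 [2.0, 25.0, 162.0] [124, 106, 79]
225 335 [3.0, 22.0, 156.0] [125, 107, 79]
226 335 [2.0, 27.0, 155.0] [128, 108, 83]
227 335 [3.0, 24.0, 150.0] [126, 106, 79]
228 335 [2.0, 25.0, 147.0] [127, 107, 81]
229 335 [3.0, 21.0, 140.0] [128, 109, 82]
230 335 [2.0, 24.0, 139.0] [127, 108, 80]
231 3
[... 679 characters left out ...]
0, 74.0] [127, 107, 82]
248 335 [3.0, 19.0, 66.0] [130, 108, 82]
249 335 [2.0, 23.0, 65.0] [132, 112, 80]
250 335 [-0.0, 32.0, 69.0] [109, 82, 56]
251 335 [-2.0, 39.0, 70.0] [103, 76, 52]
252 335 [-2.0, 40.0, 67.0] [107, 79, 53]
253 335 [-5.0, 49.0, 70.0] [108, 78, 54]
254 335 [-7.0, 55.0, 72.0] [111, 81, 54]
255 335 [-7.0, 56.0, 69.0] [98, 72, 49]
256 335 [-9.0, 65.0, 72.0] [96, 69, 50]
257 335 [-10.0, 68.0, 71.0] [96, 71, 50]
258 335 [-10.0, 68.0, 67.0] [104, 76, 53]
259 335 [-11.0, 69.0, 64.0] [106, 77, 55]
260 335 [-14.0, 83.0, 72.0] [106, 78, 52]
261 335 [-16.0, 87.0, 72.0] [108, 82, 57]
262 335 [-19.0, 98.0, 77.0] [103, 75, 51]
top [(-198, 72.8, 178), (64, 71.9, 210), (109, 72.3, 249)]
```

Depth along the rail's end face puts the shoulder's raised edge at z≈93, so the rise is about 16 mm, as planned. The leg is flat and the pull is down to about 8 N. Continuing with the next two rocks.

Call:
jog_arm:
  steps: "0 0.01 -0.02 -0.06 0 0 10; 0 0.05 -0.01 -0.22 0.02 0 10; 0.01 0.11 0.01 -0.48 0.04 0 10; 0.01 0.18 0.03 -0.80 0.07 0 10; 0.02 0.26 0.05 -1.16 0.10 0 10"

```text
time_s: 9.55
position: [513.5, -67.3, 151.8]
eef_rot: [2.311, 2.125, -0.002]
contact_force: [-1.5, -2.5, -13.6]
gripper_width: 0.269
gripper_force: 60.0
```

Call:
jog_arm:
  steps: "0.01 0.08 0.01 -0.36 0.03 0 10; 0.01 0.16 0.03 -0.68 0.06 0 10; 0.02 0.21 0.03 -0.94 0.08 0 10; 0.02 0.25 0.04 -1.11 0.10 0 10; 0.02 0.27 0.04 -1.16 0.10 0 10"

```text
time_s: 10.05
position: [514.2, -55.9, 153.1]
eef_rot: [2.248, 2.07, -0.138]
contact_force: [-0.8, -1.0, -17.6]
gripper_width: 0.271
gripper_force: 60.0
```

Call:
jog_arm:
  steps: "0 -0.01 -0.02 0.06 0 0 10; 0 -0.05 -0.01 0.22 -0.02 0 10; -0.01 -0.11 0.01 0.48 -0.04 0 10; -0.01 -0.18 0.03 0.80 -0.07 0 10; -0.02 -0.26 0.05 1.16 -0.10 0 10"

```text
time_s: 10.55
position: [513.6, -67.1, 155.6]
eef_rot: [-2.312, -2.126, -0.003]
contact_force: [-1.0, 0.3, -12.5]
gripper_width: 0.268
gripper_force: 60.0
```

Call:
jog_arm:
  steps: "-0.01 -0.08 0.01 0.36 -0.03 0 10; -0.01 -0.16 0.03 0.68 -0.06 0 10; -0.02 -0.21 0.03 0.94 -0.08 0 10; -0.02 -0.25 0.04 1.11 -0.10 0 10; -0.02 -0.27 0.04 1.16 -0.10 0 10"

```text
time_s: 11.05
position: [512.7, -78.2, 157.2]
eef_rot: [-2.251, -2.068, -0.139]
contact_force: [0.3, 2.9, -12.0]
gripper_width: 0.272
gripper_force: 60.0
```

Run:
```python
from leg import *
p=optics.read_camera("side"); leg(p,"side"); report(p)
cv2.imwrite("pics/s6.png",cv2.resize(p["color"][190:290,290:410],(720,600),interpolation=2)[...,::-1])
leg(optics.read_camera("top"),"top")
```

```text
side [(-188, 70.9, 135), (65, 71.1, 165), (103, 70.5, 153)]
11.1 [512.7 -78.1 157.2] [-2.25  -2.068 -0.139] [  0.3   1.4 -10.5] [-0.    0.13 -0.13] 0.27066573056034404 59.99655783176422
tool lean deg along leg -7.02
 Z 82 18 Y range [-32.5  24.6  29.8]
 Z 95 41 Y range [-27.3  26.7  34.2]
 Z 108 51 Y range [-42.6  25.9  34.4]
 Z 121 50 Y range [-37.1  24.2  31.8]
 leg top plane [-8.50000e-03  5.00000e-04  7.06204e+01] n 951
top [(-199, 72.3, 167), (65, 71.4, 211), (108, 71.9, 250)]
```

View pics/s6.png

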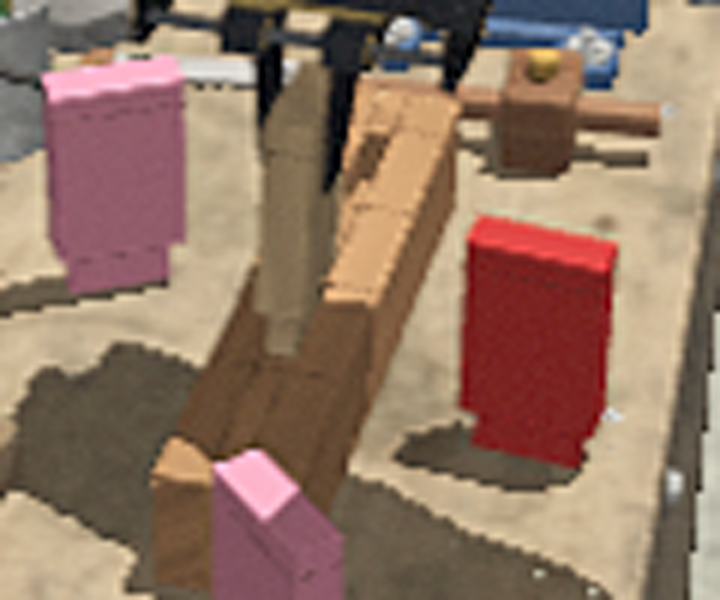

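The tenon now shows below the shoulder at (285,335). The leg is flat and the rise is about 22.7 mm. Two more rocks should free it.

Call:
jog_arm:
  steps: "0 0.01 -0.02 -0.06 0 0 10; 0 0.05 -0.01 -0.22 0.02 0 10; 0.01 0.11 0.01 -0.48 0.04 0 10; 0.01 0.19 0.03 -0.80 0.07 0 10; 0.02 0.27 0.05 -1.16 0.10 0 10"

```text
time_s: 11.65
position: [513.8, -66.9, 159.4]
eef_rot: [2.31, 2.125, -0.002]
contact_force: [-1.6, -0.8, -0.1]
gripper_width: 0.272
gripper_force: 60.0
```

Call:
jog_arm:
  steps: "0.01 0.08 0.01 -0.36 0.03 0 10; 0.01 0.16 0.03 -0.68 0.06 0 10; 0.02 0.21 0.03 -0.94 0.08 0 10; 0.02 0.26 0.04 -1.11 0.10 0 10; 0.02 0.28 0.04 -1.16 0.10 0 10"

```text
time_s: 12.15
position: [515.0, -55.2, 161.4]
eef_rot: [2.246, 2.068, -0.136]
contact_force: [0.4, -0.2, 3.0]
gripper_width: 0.269
gripper_force: 60.0
```

Call:
jog_arm:
  steps: "0 -0.01 -0.01 0.06 0 0 10; 0 -0.05 -0.01 0.22 -0.02 0 10; -0.01 -0.11 0.01 0.48 -0.04 0 10; -0.01 -0.19 0.03 0.80 -0.07 0 10; -0.02 -0.27 0.05 1.16 -0.10 0 10"

```text
time_s: 12.65
position: [513.4, -66.7, 162.6]
eef_rot: [-2.312, -2.126, -0.003]
contact_force: [1.0, 0.1, -1.6]
gripper_width: 0.27
gripper_force: 60.0
```

Call:
jog_arm:
  steps: "-0.01 -0.08 0.01 0.36 -0.03 0 10; -0.01 -0.16 0.03 0.68 -0.06 0 10; -0.02 -0.21 0.03 0.94 -0.08 0 10; -0.02 -0.26 0.04 1.11 -0.10 0 10; -0.02 -0.28 0.04 1.16 -0.10 0 10"

```text
time_s: 13.15
position: [512.5, -78.3, 164.2]
eef_rot: [-2.25, -2.067, -0.138]
contact_force: [0.1, -0.4, -1.0]
gripper_width: 0.271
gripper_force: 60.0
```

Run:
```python
from leg import *
p=optics.read_camera("side"); leg(p,"side"); report(p)
leg(optics.read_camera("top"),"top")
```

```text
side [(-187, 69.9, 134), (64, 71.1, 171), (102, 71.0, 152)]
13.2 [512.5 -78.2 164.1] [-2.25  -2.068 -0.138] [-0.  -0.4 -1.5] [-0.21  0.07 -0.02] 0.27197659717315864 59.99799370765686
tool lean deg along leg -7.01
 Z 82 25 Y range [-4.4 24.1 32.3]
 Z 95 23 Y range [-38.2  21.7  33.2]
 Z 108 48 Y range [-40.4  28.3  35.9]
 Z 121 52 Y range [-43.2  26.9  35.3]
 leg top plane [-2.28000e-02  3.60000e-03  7.05548e+01] n 952
top [(-199, 72.0, 160), (64, 72.3, 212), (108, 71.9, 251)]
```

The force is now just the rail's weight, so the tenon is free. Straightening the rail and lifting it to about 25 mm clear.

Call:
jog_arm:
  steps: "0 0 0.03 0 0 0 10; 0 0 0.08 0 0 0 10; 0 0 0.13 0 0 0 10; 0 0 0.18 0 0 0 10; 0 0 0.2 0 0 0 10"

```text
time_s: 13.75
position: [512.7, -77.6, 172.6]
eef_rot: [-2.25, -2.069, -0.138]
contact_force: [-0.5, -0.7, -2.0]
gripper_width: 0.269
gripper_force: 60.0
```

Call:
jog_arm:
  steps: "0 0.03 0.06 -0.15 0.01 0 10; 0.01 0.10 0.14 -0.46 0.04 0 10; 0.02 0.17 0.24 -0.82 0.07 0 10; 0.03 0.23 0.32 -1.09 0.09 0 10; 0.03 0.25 0.35 -1.17 0.10 0 10"

```text
time_s: 14.25
position: [513.9, -67.1, 186.7]
eef_rot: [2.31, 2.126, -0.002]
contact_force: [-1.6, 0.3, -1.5]
gripper_width: 0.271
gripper_force: 60.0
```

Call:
jog_arm:
  steps: "0 0 0 0 0 0 10; 0 0 0 0 0 0 10; 0 0 0 0 0 0 10; 0 0 0 0 0 0 10; 0 0 0 0 0 0 10"

```text
time_s: 14.75
position: [513.7, -67.9, 186.2]
eef_rot: [2.312, 2.126, -0.001]
contact_force: [1.0, -0.7, -2.3]
gripper_width: 0.269
gripper_force: 60.0
```

Run:
```python
from leg import *
p=optics.read_camera("side"); leg(p,"side"); report(p); face(p)
q=optics.read_camera("top"); leg(q,"top")
w=cloud(q); m=(w[...,2]>66)&(w[...,2]<78)&(w[...,0]>420)&(w[...,0]<590)&(w[...,1]>-340)&(w[...,1]<80); r=cv2.minAreaRect(w[m][:,:2].astype(np.float32)); print(r)
cv2.imwrite("pics/s7.png",cv2.resize(p["color"][180:280,290:410],(720,600),interpolation=2)[...,::-1])
```

```text
side [(-187, 70.5, 150), (66, 70.5, 160), (103, 71.2, 157)]
14.8 [513.8 -67.8 186.2] [ 2.312e+00  2.126e+00 -1.000e-03] [-0.1 -0.7 -1.8] [-0.12  0.05 -0.02] 0.26969256362893657 59.998024106025696
tool lean deg along leg 0.05
 Z 95 27 Y range [-28.   19.9  31.1]
 Z 108 15 Y range [21.  28.7 32.6]
 Z 121 39 Y range [-27.5  31.5  38.6]
 leg top plane [-1.1200e-02  2.1000e-03  7.0471e+01] n 1013
218 335 [1.0, 32.0, 188.0] [126, 107, 79]
219 335 [-0.0, 34.0, 187.0] [122, 102, 76]
220 335 [-1.0, 36.0, 185.0] [123, 105, 76]
221 335 [-1.0, 37.0, 181.0] [125, 105, 77]
222 335 [0.0, 34.0, 175.0] [128, 109, 84]
223 335 [-2.0, 40.0, 177.0] [125, 107, 79]
224 335 [-0.0, 33.0, 168.0] [126, 107, 82]
225 335 [0.0, 33.0, 164.0] [124, 104, 78]
226 335 [1.0, 29.0, 157.0] [127, 108, 81]
227 335 [-1.0, 36.0, 159.0] [125, 105, 79]
228 335 [-1.0, 38.0, 156.0] [127, 107, 83]
229 335 [-1.0, 35.0, 151.0] [127, 108, 83]
230 335 [-0.0, 35.0, 147.0] [124, 104, 77]
231 335 [-1.0, 38.0, 145.0] [129, 109, 83]
232 335 [-1.0, 37.0, 141.0] [130, 108, 81]
233 335 [-1.0, 36.0, 136.0] [127, 105, 78]
234 335 [0.0, 32.0, 1
[... 670 characters left out ...]
 55]
251 335 [-1.0, 35.0, 67.0] [97, 72, 47]
252 335 [-5.0, 48.0, 74.0] [106, 75, 51]
253 335 [-4.0, 47.0, 69.0] [108, 79, 54]
254 335 [-5.0, 50.0, 67.0] [109, 79, 54]
255 335 [-8.0, 59.0, 71.0] [100, 74, 51]
256 335 [-9.0, 62.0, 70.0] [86, 61, 43]
257 335 [-10.0, 67.0, 71.0] [94, 68, 47]
258 335 [-11.0, 72.0, 70.0] [102, 78, 54]
259 335 [-11.0, 70.0, 65.0] [107, 81, 56]
260 335 [-15.0, 86.0, 74.0] [108, 80, 56]
261 335 [-15.0, 85.0, 70.0] [104, 77, 50]
262 335 [-16.0, 87.0, 68.0] [107, 77, 54]
263 335 [-18.0, 95.0, 71.0] [107, 79, 57]
top [(-188, 72.2, 271), (71, 72.2, 140), (108, 72.2, 248)]
((510.0022277832031, -111.080322265625), (359.9047546386719, 72.43804168701172), 85.29949951171875)
```

View pics/s7.png

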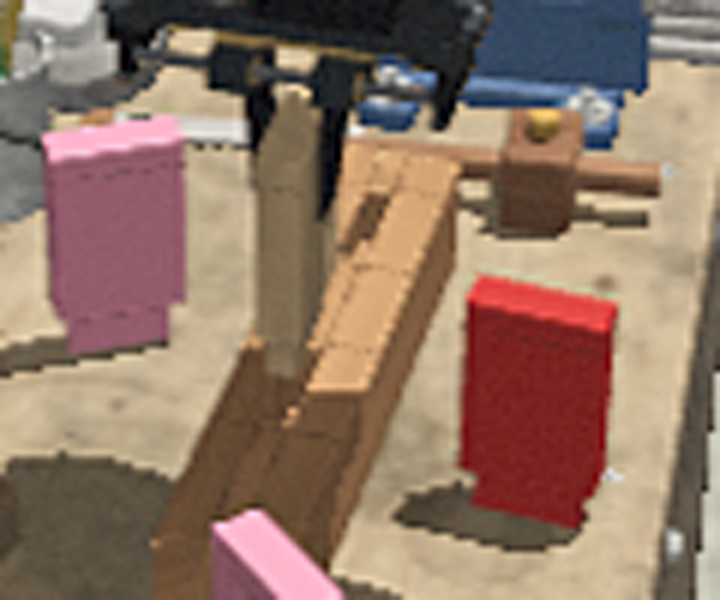

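The rail is upright at (290,230). Its tenon end, at (285,370), is about 25 mm above the leg top and over the mortise. The leg lies flat and the pink and red look-alikes are where they were. Handing in.

```bash
python3 -c "
from rig import manip
print(manip.close_job())"
```

```text
the job is handed in; nothing more can be done
None
```

I rocked the rail about 7° to each side (eight rocks) until the tenon came free, and handed the job in at about 15 s; the gripper still holds it upright over its mortise, tenon about 25 mm clear, with the leg flat on the bench (shifted about 2.5 mm at most) and nothing else touched.

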